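Fit the keyed spindle into the press fixture hub and hold it home

ROBOT

A 6-joint arm with a two-finger parallel gripper is mounted at the origin on the work surface. World frame = base frame: x ahead of the robot, y to its left, z up, the work surface at z = 0. Lengths are in m, angles in rad, forces in N, time in s.
With the tool pointing down it reaches from about 0.375 to 0.9 m from the base axis. Payload 3.1 kg.
Tool frame: the origin (TCP) lies midway between the tips of the shut fingers; the grasp point (between the pads) lies 19 mm behind it; z points along the fingers, y is the line along which they close (so a half turn about z gives the same grasp; the last joint's range is limited). The gripper opens to 87 mm and grips with 3 to 60 N. Pads are 19 mm wide; open, the fingers measure 117 mm over their backs; the gripper's body (75 mm by 190 mm) begins 51 mm behind the grasp point.
Start: joints at [1.03, 0.527, 1.433, -0, 1.181, -0.178], TCP at [0.222, 0.584, 0.223] pointing down, gripper open.
Joint ranges: [-3.08, 3.08], [-0.75, 2.2], [0.22, 2.44], [-1.43, 4.57], [0, 2.65], [-2.85, 2.85]. Speed limits (rad/s): [2.79, 2.79, 3.14, 3.14, 3.14, 3.14].

INTERFACE

Orientations are given as [roll, pitch, yaw] about the fixed x, y, z axes, in that order (R = Rz(yaw) Ry(pitch) Rx(roll)).
In Python, from station import observe, viewer, workorder gives the robot as it stands.
- The arm moves only by the tool move_arm, never from a script. Its argument "targets" is a list of rows, each a list of 2 entries, a list of its own where there are three numbers: the shift along the tool's x, y, z in cm, then the turn, a rotation vector about the tool's x, y, z in rad. In form: [[[tx, ty, tz], [rx, ry, rz]], ...]. A call has 1 to 12 rows; each row is the pose to reach, as a shift and turn from the pose commanded when the call began, along the tool's axes at that moment; what a row does not reach only later rows make up. A row lasts 1/10 s, in which the tool goes at most 50 mm and 8.59 degrees, less where a joint would pass 70% of its speed; a pose out of reach is approached as far as the arm can. A call with a gripper value outside its range is refused whole. "gripper" is the finger opening in cm, from 0 to 8.7, set as the call begins (left out, the last holds). The fingers move at their own pace and stop on an object; the grip force is fixed at half the most. Time passes only in rows, so rows that repeat a pose let the fingers close. It gives the time, the measured TCP pose, the force, the opening and the grip force at its end, in the units of the state.
- observe(): the state, without advancing time (a new reading comes with each control period).
- viewer.capture(name): name is "side" or "top"; returns the picture (400x640x3 uint8, red, green, blue); there is no depth.
- viewer.camera_params(name): a dict with "fx", "fy", "cx", "cy" (pixels), "R" (3x3) and "t" (3): a world point X has camera coordinates R X + t. Camera axes: x right, y down, z forward; pixel columns grow to the right and rows downward; lengths in m; the calibration is good to about 2 mm. A picture is of the moment at which its call begins. camera_params takes no time and is no camera call.
- workorder.sign_off(): hands the job in; it is judged then, once.
The state is a dict: "t": time; "joints": joint angles; "joint_vel": joint speeds; "joint_torque": joint torques, N m; "ee_pos": TCP position; "orientation": TCP orientation; "wrist_force": force on the tool from outside, world axes, zero at the start; "ft_torque": the same for the moment, N m; "width": finger opening in m; "grasp_force": force on a finger pad.
Only numpy, scipy, OpenCV 4.12 (cv2) and the standard library are available. Lean on these libraries where they do the work, as an engineer would, in place of code of your own. Each camera call takes 0.05 s, during which the arm holds its last target. There are 200 camera calls.

TASK

Lift the flat setting gauge off the hub and park it on the upright post, the post through its eye, lying flat on the post's base, and let it go. Then take the keyed spindle from its stand and push it into the hub, turning it until the key slips into the keyway, and keep pushing against the spring until its collar sits flush on the hub; finish while still holding the spindle pressed home, so that the clamp screw can be tightened. Leave the other loose things on the table where they are.

Things in the scene. Friction and masses are not known exactly. Their poses are not given: they have to be found in the camera images.
- hub: fixed round aluminium hub standing upright, 60 mm across, 60 mm high, on a dark round foot 88 mm across and 9 mm high. Origin: on the table, on the bore's axis; z up. Vertical bore 26.4 mm across, open at the top; one keyway 9 mm wide, reaching 19.5 mm from the axis, runs the full depth on the hub's +x side. The gauge lies over the mouth at the start.
- hub_mouth (a point): centre of the hub's bore in its flat top face, 60 mm above the table, same axes as the hub
- ejector (a joint): travel in m of the spring pad at the bottom of the hub's bore: 0 = up (its top 43 mm below the hub's mouth), grows as it is pressed down; about 0.007 when the spindle's collar sits on the hub. It takes 4.5 N to start and about 8 N there, and lifts a released spindle again.
- spindle: loose upright steel spindle, 0.2 to 0.3 kg. Origin: centre of its lower end, z up the shaft. Shaft 24 mm across from 0 to 50 mm; on its +x side a key 7 mm wide reaches 17 mm from the axis at heights 16 to 44 mm; collar 50 mm across from 50 to 56 mm, with a nose 10 mm wide right over the key (+x), reaching 36 mm from the axis. At home its origin is 10 mm above the table.
- spindle_head (a point): middle of the spindle's square head, on the axis 72 mm above the spindle's lower end; the head, 26 x 26 mm with faces along the spindle's x and y, runs from 56 to 88 mm and is the place to grip
- stand: fixed black plastic block 84 x 84 x 54 mm with an upright through hole 38 mm across. Origin: centre of its underside on the table. The spindle hangs loosely in the hole by its collar (its lower end 4 mm above the table); the key lies inside the hole.
- gauge: loose steel setting gauge, 0.2 kg: a flat plate 120 (x) x 44 (y) x 5 mm with an upright grip tab on top: 44 long (x), 10 thick (y), 28 high, centred at x = -10 mm, from 5 to 33 mm above the origin. Origin: centre of the plate's underside; z up. It lies level across the hub's mouth. An eye 23 mm across goes through the plate at x = +42 mm.
- gauge_eye (a point): centre of the gauge's eye, at the plate's underside (42 mm along the gauge's +x)
- post: fixed parking post: upright steel pin 12 mm across with a round tip 67 mm above the table, on a round grey base 140 mm across and 6 mm high. Origin: on the table, on the pin's axis. The parked gauge may point in any direction.
- screwdriver: loose screwdriver lying on the table, not part of the job
- tape: loose roll of black tape, 52 mm across, 18 mm high, not part of the job; origin at its underside
- jar: loose closed jar, 48 mm across, 60 mm high, not part of the job; origin at its underside
- meter: loose hand meter lying flat, 140 x 75 x 30 mm, not part of the job; origin at its underside
- weight: loose brass cylinder, 36 mm across, 30 mm high, not part of the job; origin at its underside
Not all that is in view belongs to the job. Leave any pink look-alike of the spindle alone.

How it is judged:
By the outcome, as a careful person would: the job done as asked, in the order asked, and still so for the second after the job is handed in, while the arm keeps its last pose, push and grip.
It also fails if it takes over 54 s, if anything falls off the work surface, if the arm or the gripper's body presses on something with over 40 N, if the wrist force passes 120 N, or if a joint passes its speed limit or range.

## Working session

There is one attempt and no reset: what is moved stays moved. The work goes in short steps, Python scripts to look and compute and a tool call to move; the robot and the scene stay as the last step left them, time stands still between calls to the robot, and variables do not carry over. Pictures are saved under pics/ and viewed, at most 10 in all, crops included, and the job is handed in when it is done.

Besides the shell and the picture viewer there is one more tool, called after "Request:" as name(argument=value, ...) on one line, values as JSON. move_arm: Moves the arm, as the interface text tells. Its arguments: {"type":"object","properties":{"targets":{"type":"array","items":{"type":"array"}},"gripper":{"type":"number"}},"required":["targets"]}

```bash
mkdir -p pics; python3 - <<'E'
from station import observe, viewer
import cv2,numpy as np
for n in("side","top"):
    im=viewer.capture(n); cv2.imwrite(f"pics/{n}0.png",im[:,:,::-1]); np.save(f"{n}0.npy",im)
    p=viewer.camera_params(n); print(n,p)
s=observe(); print(s)
E
```

```text
side {'fx': 368.8634740599936, 'fy': 368.8634740599936, 'cx': 317.4938762997426, 'cy': 194.80552168762296, 'R': array([[ 0.96027177, -0.27818255,  0.02219472],
       [-0.15189615, -0.58773965, -0.79466324],
       [ 0.23410616,  0.75972138, -0.60664465]]), 't': array([-0.52640749,  0.17769672,  0.8442784 ])}
top {'fx': 505.46946915211157, 'fy': 505.46946915211157, 'cx': 323.86456781513067, 'cy': 202.79966624588317, 'R': array([[-0.02583746, -0.9996271 , -0.00883686],
       [-0.99550698,  0.02653448, -0.09089429],
       [ 0.09109488,  0.00644868, -0.99582134]]), 't': array([0.08478703, 0.60056445, 1.39513921])}
{'t': 0.1, 'joints': array([ 1.02943015e+00,  5.28393182e-01,  1.43377652e+00, -2.98469317e-05,
        1.18141069e+00, -1.78492389e-01]), 'joint_vel': array([-4.24600062e-04, -1.94361290e-03, -2.96846296e-03,  1.98273060e-03,
        9.75370854e-05, -2.09494092e-04]), 'joint_torque': array([ 5.59647615e-04, -4.40984881e+01, -1.77151161e+01,  6.35221833e-02,
        5.33227343e-02, -3.61978505e-05]), 'ee_pos': array([0.22147848, 0.58372905, 0.22165647]), 'orientation': array([-3.13963160e+00, -3.25763486e-04,  2.77872991e+00]), 'wrist_force': array([-0.05961645, -0.0145692 ,  0.47265692]), 'ft_torque': array([ 0.02987278,  0.00592996, -0.00144585]), 'grasp_force': 0.0, 'width': 0.08688925345736513}
```

View pics/top0.png

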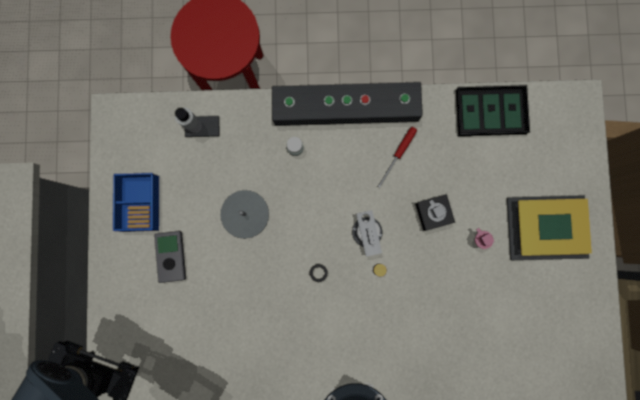

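View pics/side0.png

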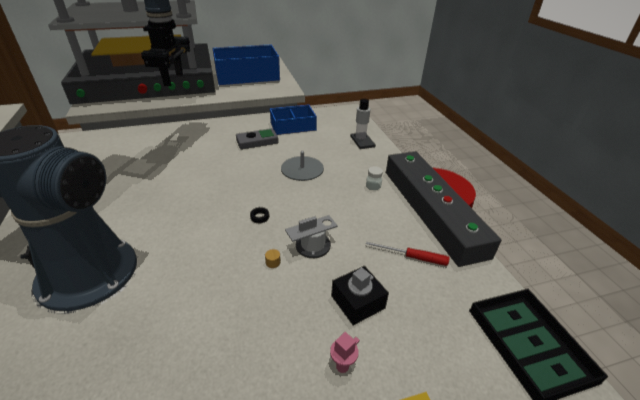

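The top view shows the gauge on the hub at (368,233), the post at (245,214), the stand with the grey spindle at (435,212) and the pink look-alike at (483,239). The side view shows the gauge at (312,230), the spindle at (360,282) and the pink one at (344,350). Things that could be taken for the spindle are the stand one (435,212), the pink one (483,239) and the microscope-like bottle (185,118). I choose the grey one in the stand and will check it in a crop.

```bash
python3 - <<'E'
import cv2,numpy as np
t=np.load("top0.npy")[:,:,::-1]; s=np.load("side0.npy")[:,:,::-1]
a=cv2.resize(t[185:285,340:460],(720,600),interpolation=cv2.INTER_CUBIC)[:,:]
b=cv2.resize(s[205:325,280:400],(600,600),interpolation=cv2.INTER_CUBIC)
cv2.imwrite("pics/ct.png",a);cv2.imwrite("pics/cs.png",b)
E
```

```text
(no output)
```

View pics/ct.png

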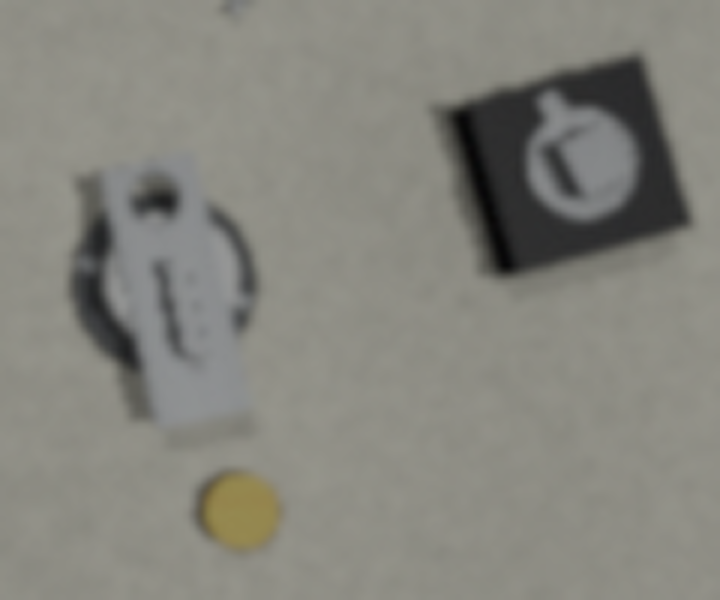

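View pics/cs.png

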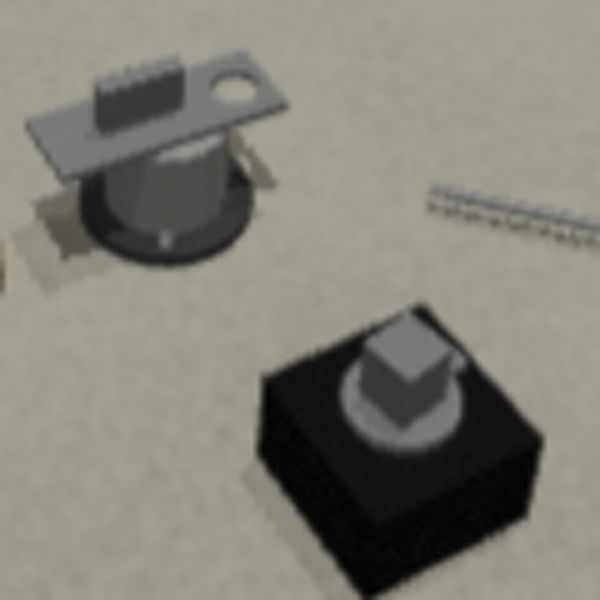

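The crops show the gauge's eye at the far end, its tab along the plate, and the grey spindle hanging in the black stand with its nose up-left (top pixel about (431.5,201.5)). Next I cast rays onto planes from these corners.

```bash
cat > h.py <<'E'
import numpy as np,cv2
from station import viewer,observe
P={n:viewer.camera_params(n) for n in("side","top")}
def ray(n,px,z):
    p=P[n];d=p["R"].T@np.array([(px[0]-p["cx"])/p["fx"],(px[1]-p["cy"])/p["fy"],1]);c=-p["R"].T@p["t"]
    return c+d*(z-c[2])/d[2]
def proj(n,X):
    p=P[n];q=p["R"]@np.array(X)+p["t"];return np.array([p["fx"]*q[0]/q[2]+p["cx"],p["fy"]*q[1]/q[2]+p["cy"]])
def tri(a,b):
    A=[];
    for n,px in(("top",a),("side",b)):
        p=P[n];M=np.c_[p["R"],p["t"]];u=(px[0]-p["cx"])/p["fx"];v=(px[1]-p["cy"])/p["fy"]
        A+=[u*M[2]-M[0],v*M[2]-M[1]]
    A=np.array(A);return np.linalg.lstsq(A[:,:3],-A[:,3],rcond=None)[0]
E
python3 - <<'E'
from h import *
np.set_printoptions(precision=4,suppress=True)
T=lambda x,y:(x/6+340-.42,y/6+185-.42)
S=lambda x,y:(x/5+280-.4,y/5+205-.4)
for n,C in(("top",[T(103,172),T(190,160),T(250,408),T(160,425)]),("side",[S(245,52),S(290,103),S(65,178),S(25,125)])):
    W=np.array([ray(n,c,.065)[:2] for c in C]);d=(W[0]+W[1]-W[2]-W[3])/2
    print(n,"gauge c",W.mean(0),"len",np.linalg.norm(d),"w",np.linalg.norm(W[0]-W[1]),"yaw",np.degrees(np.arctan2(d[1],d[0])))
print("eye",ray("top",T(155,197),.0625),ray("side",S(235,88),.065),tri(T(155,197),S(235,88)))
print("tab top", ray("side",S((95+185)/2,(82+62)/2),.093))
print("collar",ray("top",T(582,162),.060),ray("side",S(402,400),.060),"nose",ray("top",T(548,98),.060))
H=np.array([ray("side",S(*c),.092)[:2] for c in[(362,345),(408,310),(455,352),(410,380)]]);print("head",H.mean(0),H-H.mean(0))
H=np.array([ray("top",T(*c),.054)[:2] for c in[(460,107),(640,55),(692,220),(510,272)]]);print("stand",H.mean(0),[np.degrees(np.arctan2(*(H[i]-H[(i+1)%4])[::-1])) for i in range(4)])
for n,r,z in(("top",(205,180,285,250),.006),("side",(270,145,335,190),.006)):
    im=np.load(n+"0.npy").astype(int);x0,y0,x1,y1=r;c=im[y0:y1,x0:x1]
    m=((c[:,:,2]-c[:,:,0])>0).astype(np.uint8)
    k=max(cv2.findContours(m,cv2.RETR_EXTERNAL,cv2.CHAIN_APPROX_NONE)[0],key=cv2.contourArea)
    W=np.array([ray(n,q[0]+[x0,y0],z)[:2] for q in k]).astype(np.float32)
    print("base",cv2.minEnclosingCircle(W),cv2.fitEllipse(W))
print("tip?",tri((243.,214.),(302.5,151.5)))
E
```

```text
top gauge c [ 0.5132 -0.0516] len 0.11643274971081671 w 0.040034146517352744 yaw 11.231244123420053
side gauge c [ 0.5164 -0.0516] len 0.11958929117987038 w 0.04293913036976282 yaw 11.28310654215871
eye [ 0.5562 -0.0439  0.0625] [ 0.5573 -0.0436  0.065 ] [ 0.5566 -0.0438  0.0653]
tab top [ 0.507  -0.0512  0.093 ]
collar [ 0.5672 -0.2394  0.06  ] [ 0.5683 -0.2399  0.06  ] nose [ 0.597  -0.2253  0.06  ]
head [ 0.5685 -0.2389] [[-0.0179  0.0056]
 [ 0.0068  0.018 ]
 [ 0.0169 -0.0075]
 [-0.0058 -0.0161]]
stand [ 0.5671 -0.2377] [np.float64(104.60495818746863), np.float64(14.724854913966176), np.float64(-75.61581450618081), np.float64(-165.5929057838929)]
base ((0.579033613204956, 0.29740023612976074), 0.06788618117570877) ((0.5790667533874512, 0.2974902391433716), (0.1327689290046692, 0.13290241360664368), 126.6827163696289)
base ((0.580341637134552, 0.2954123020172119), 0.06737761199474335) ((0.5804644227027893, 0.292894572019577), (0.1249723881483078, 0.13262906670570374), 74.55233764648438)
tip? [0.5776 0.2894 0.0699]
```

```bash
cat >> h.py <<'E'
def go(x,y,z,yawdeg):
    s=observe();p=s["ee_pos"];yaw=s["orientation"][2]
    d=np.array([x,y,z])-p;c,n=np.cos(yaw),np.sin(yaw)
    dy=(np.radians(yawdeg)-yaw+np.pi)%(2*np.pi)-np.pi
    print("t %.2f"%s["t"],"shift cm",np.round([100*(c*d[0]+n*d[1]),100*(n*d[0]-c*d[1]),-100*d[2]],2),"turn",np.round(-dy,3),"rpy",np.round(s["orientation"],3),"j",np.round(s["joints"],2))
E
python3 -c "
from h import *
go(.505,-.0536,.14,191.3)"
```

```text
t 0.10 shift cm [-49.13 -49.52   8.17] turn -0.56 rpy [-3.14  -0.     2.779] j [ 1.03  0.53  1.43 -0.    1.18 -0.18]
```

Request:
move_arm(targets=[[[-49.1, -49.5, 8.0], [0, 0, -0.56]], [[-49.1, -49.5, 8.0], [0, 0, -0.56]], [[-49.1, -49.5, 8.0], [0, 0, -0.56]], [[-49.1, -49.5, 8.0], [0, 0, -0.56]], [[-49.1, -49.5, 8.0], [0, 0, -0.56]], [[-49.1, -49.5, 8.0], [0, 0, -0.56]], [[-49.1, -49.5, 8.0], [0, 0, -0.56]], [[-49.1, -49.5, 8.0], [0, 0, -0.56]], [[-49.1, -49.5, 8.0], [0, 0, -0.56]], [[-49.1, -49.5, 8.0], [0, 0, -0.56]], [[-49.1, -49.5, 8.0], [0, 0, -0.56]], [[-49.1, -49.5, 8.0], [0, 0, -0.56]]], gripper=5)

```text
t: 1.3
ee_pos: [0.4625, 0.0419, 0.1543]
orientation: [3.141, -0.0, -2.945]
wrist_force: [0.5, 0.3, 0.8]
width: 0.0498
grasp_force: 0.0
```

```bash
python3 -c "
from h import *
go(.505,-.0536,.14,191.3);print(observe()['ee_pos'])"
```

```text
t 1.30 shift cm [ -2.3  -10.2    1.43] turn -0.0 rpy [ 3.141 -0.    -2.945] j [-0.15  0.42  1.9   0.    0.82 -1.92]
[0.46253412 0.04194832 0.15433892]
```

Request:
move_arm(targets=[[[-2.3, -10.2, 1.4], [0, 0, 0]], [[-2.3, -10.2, 1.4], [0, 0, 0]], [[-2.3, -10.2, 1.4], [0, 0, 0]], [[-2.3, -10.2, 1.4], [0, 0, 0]], [[-2.3, -10.2, 1.4], [0, 0, 0]]])

```text
t: 1.8
ee_pos: [0.5034, -0.0505, 0.1404]
orientation: [3.14, -0.002, -2.944]
wrist_force: [-0.6, 0.2, -1.2]
width: 0.0501
grasp_force: 0.0
```

```bash
python3 -c "
from h import *
go(.505,-.0536,.069,191.3);print(observe()['ee_pos'])"
```

```text
t 1.80 shift cm [-0.1  -0.34  7.14] turn 0.0 rpy [ 3.140e+00 -2.000e-03 -2.944e+00] j [-0.32  0.49  1.81  0.    0.84 -2.09]
[ 0.50337964 -0.05048738  0.14036021]
```

Request:
move_arm(targets=[[[-0.1, -0.2, 3.5], [0, 0, 0]], [[-0.1, -0.2, 5.5], [0, 0, 0]], [[-0.1, -0.2, 7.1], [0, 0, 0]], [[-0.1, -0.2, 7.1], [0, 0, 0]], [[-0.1, -0.2, 7.1], [0, 0, 0]]])

```text
t: 2.3
ee_pos: [0.5055, -0.0518, 0.07]
orientation: [3.141, -0.001, -2.942]
wrist_force: [-0.3, 0.5, -0.7]
width: 0.0503
grasp_force: 0.0
```

```bash
python3 -c "
from h import *
go(.505,-.0536,.069,191.3);print(observe()['ee_pos'])"
```

```text
t 2.30 shift cm [ 0.08 -0.17  0.1 ] turn 0.002 rpy [ 3.141e+00 -1.000e-03 -2.942e+00] j [-0.32  0.62  1.85  0.    0.67 -2.09]
[ 0.50548212 -0.05179743  0.06998451]
```

Centre over the tab, then close.

Request:
move_arm(targets=[[[0.0, -0.15, 0.0], [0, 0, 0]], [[0.0, -0.15, 0.0], [0, 0, 0]], [[0.0, -0.15, 0.0], [0, 0, 0]]])

```text
t: 2.6
ee_pos: [0.5069, -0.0549, 0.0705]
orientation: [-3.141, 0.001, -2.944]
wrist_force: [-0.4, 0.0, 0.1]
width: 0.0496
grasp_force: 0.0
```

Request:
move_arm(targets=[[[0, 0, 0], [0, 0, 0]], [[0, 0, 0], [0, 0, 0]], [[0, 0, 0], [0, 0, 0]], [[0, 0, 0], [0, 0, 0]], [[0, 0, 0], [0, 0, 0]], [[0, 0, 0], [0, 0, 0]]], gripper=0)

```text
t: 3.2
ee_pos: [0.506, -0.0545, 0.0696]
orientation: [3.141, -0.001, -2.945]
wrist_force: [-1.3, 2.0, 1.6]
width: 0.01
grasp_force: 4.1
```

Request:
move_arm(targets=[[[0, 0, 0], [0, 0, 0]], [[0, 0, 0], [0, 0, 0]], [[0, 0, -1], [0, 0, 0]], [[0, 0, -4], [0, 0, 0]], [[0, 0, -8], [0, 0, 0]], [[0, 0, -10], [0, 0, 0]], [[0, 0, -10], [0, 0, 0]], [[0, 0, -10], [0, 0, 0]]])

```text
t: 4.0
ee_pos: [0.5061, -0.0548, 0.1698]
orientation: [-3.141, 0.0, -2.944]
wrist_force: [0.5, 0.2, -1.7]
width: 0.0094
grasp_force: 30.0
```

```bash
python3 - <<'E'
from h import *
for n in("side","top"):
    im=viewer.capture(n); np.save(f"{n}1.npy",im)
t=np.load("top1.npy")[:,:,::-1];s=np.load("side1.npy")[:,:,::-1]
a=cv2.resize(t[180:280,210:410],(800,400),interpolation=cv2.INTER_CUBIC)
b=cv2.resize(s[130:280,240:400],(640,600),interpolation=cv2.INTER_CUBIC)
cv2.imwrite("pics/t1.png",a);cv2.imwrite("pics/s1.png",b)
s=observe();print(s["ee_pos"],s["width"],s["grasp_force"],proj("top",(.579,.297,.067)),proj("side",(.579,.297,.067)))
E
```

```text
[ 0.50514975 -0.05447385  0.16839791] 0.009616726073702488 29.992118845693767 [240.6644864  212.28599633] [301.17163017 151.08844092]
```

View pics/s1.png

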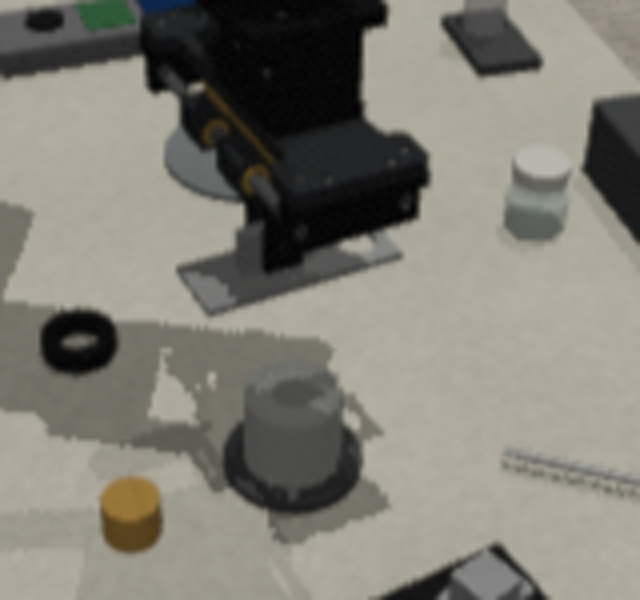

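The gauge is held level and the hub mouth is free. The eye shows at about (333,191) in the side image, and the hub top at about (313,228). Next I refine the post axis and the eye.

```bash
python3 - <<'E'
from h import *
np.set_printoptions(precision=4,suppress=True,linewidth=200)
s=observe()["ee_pos"]
print("eye",ray("side",(332.6,190.8),s[2]-.0045)[:2],"pred",s[:2]+[.0505,.0109])
a=np.load("top0.npy").sum(2)//3;b=np.load("side0.npy").sum(2)//3
print(a[206:222,234:252]);print(b[146:176,294:312])
for n in P: print(n,proj(n,(.579,.297,.067)),proj(n,(.579,.297,.006)),proj(n,(.579,.292,.067)))
E
```

```text
eye [ 0.5657 -0.05  ] pred [ 0.5556 -0.0436]
[[ 91  91  92  91  93  93  92  93  93  92  93  93  94  93  94  95  94  94]
 [ 92  91  91  92  92  93  93  93  93  93  94  93  93  94  94  94  94  93]
 [ 92  92  92  92  92  93  93  93  93  93  93  93  93  93  94  95  94  93]
 [ 92  92  92  93  92  91  91  91  92  92  93  93  92  92  93  93  93  94]
 [ 92  91  91  92  91  88  89  88  87  88  90  91  92  92  93  93  93  93]
 [ 92  91  92  90  88  89  94  93  84  76  80  86  91  92  93  93  93  94]
 [ 91  91  91  91  89  93 102 101  85  68  64  74  84  91  93  94  94  94]
 [ 92  92  91  92  91  93  97  94  80  60  52  60  76  88  93  94  94  94]
 [ 93  93  93  92  91  89  85  79  66  53  48  55  71  85  91  94  94  93]
 [ 92  93  92  92  91  89  85  79  68  59  55  61  72  83  89  92  92  93]
 [ 92  93  93  92  92  92  91  88  83  79  74  74  77  82  86  90  92  92]
 [ 92  93  93  93  92  92  92  92  91  89  84  81  81  82  85  89  93  92]
 [ 93  93  93  93  92  93  92  93  93  91  89  85  82  82  84  90  93  92]
 [ 93  94  94  93  93  92  93  93  92  92  91  89  85  84  86  91  94  94]
 [ 93
[... 1825 characters left out ...]
  82  87  90  96  98  98  97  99  98  98  98]
 [ 97  96  96  96  89  88  88  94  97  97  98  97  97  98  98  99  97  98]
 [ 96  96  97  96  94  94  94  96  97  98  98  98  98  97  98  97  98  98]
 [ 95  96  96  96  96  97  97  97  97  97  96  97  97  97  98  98  98  98]
 [ 95  95  96  95  96  97  97  96  97  97  97  96  98  97  98  98  98  98]
 [ 94  94  95  95  95  96  97  97  97  96  96  96  97  96  96  97  97  97]
 [ 94  93  94  95  95  96  97  97  96  96  96  96  97  97  95  97  98  96]
 [ 93  93  93  93  94  94  96  96  97  96  97  97  98  97  97  97  97  97]]
side [301.1716 151.0884] [301.2587 167.3123] [301.5601 151.8791]
top [240.6645 212.286 ] [244.3536 213.828 ] [242.4892 212.2377]
```

```bash
python3 - <<'E'
from h import *
z=observe()["ee_pos"][2]
S=lambda x,y:(x/4+240-.4,y/4+130-.4)
for zz in(z-.0045,):
    L,B,R=[ray("side",S(*c),zz)[:2] for c in((178,268),(212,313),(402,253))]
    d=R-B;u=d/np.linalg.norm(d);v=np.array([-u[1],u[0]])
    print(np.linalg.norm(d),np.linalg.norm(L-B),np.degrees(np.arctan2(*u[::-1])),"ctr",(L+R)/2,"eye",(L+R)/2+.042*u)
im=np.load("top1.npy");cv2.imwrite("pics/t1.png",cv2.resize(im[190:280,330:420,::-1],(600,600),interpolation=cv2.INTER_CUBIC))
E
```

```text
0.11847676895895902 0.04402645175127592 12.174692627059775 ctr [ 0.51721036 -0.05255604] eye [ 0.55826574 -0.04369854]
```

View pics/t1.png

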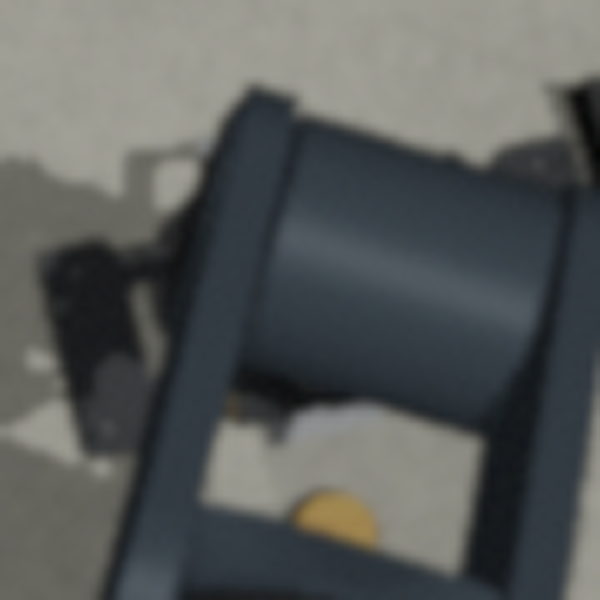

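The top view is blocked by the wrist; the side corners confirm the gauge at yaw about 12° with the eye at (0.557,-0.0437). Move the eye over the post.

```bash
python3 -c "
from h import *
go(.5285,.286,.155,191.3)"
```

```text
t 4.10 shift cm [-8.96 32.93  1.34] turn -0.0 rpy [ 3.140e+00 -3.000e-03 -2.944e+00] j [-0.33  0.45  1.78 -0.    0.92 -2.1 ]
```

Request:
move_arm(targets=[[[-0.5, 2, 0], [0, 0, 0]], [[-1.5, 5.5, 0], [0, 0, 0]], [[-3, 10, 0], [0, 0, 0]], [[-4.2, 15, 0], [0, 0, 0]], [[-5.5, 20, 0], [0, 0, 0]], [[-7, 25, 0.5], [0, 0, 0]], [[-8.2, 29.5, 1], [0, 0, 0]], [[-8.7, 32, 1.3], [0, 0, 0]], [[-9, 32.9, 1.3], [0, 0, 0]], [[-9, 32.9, 1.3], [0, 0, 0]], [[-9, 32.9, 1.3], [0, 0, 0]], [[-9, 32.9, 1.3], [0, 0, 0]]])

```text
t: 5.3
ee_pos: [0.5301, 0.2837, 0.1563]
orientation: [-3.141, -0.001, -2.946]
wrist_force: [0.2, -0.3, -2.2]
width: 0.0098
grasp_force: 30.0
```

```bash
python3 - <<'E'
from h import *
go(.5285,.286,.155,191.3)
for n in("side","top"):
    im=viewer.capture(n); np.save(f"{n}2.npy",im)
t=np.load("top2.npy")[170:260,190:290,::-1];s=np.load("side2.npy")[90:200,230:370,::-1]
a=cv2.resize(t,(400,360),interpolation=cv2.INTER_CUBIC);b=cv2.resize(s,(0,0),fx=4,fy=4,interpolation=cv2.INTER_CUBIC)[:,160:]
im=np.zeros((440,800,3),np.uint8);im[:360,:400]=a;im[:,400:]=b;cv2.imwrite("pics/c2.png",im)
s=observe();print(s["ee_pos"],s["grasp_force"])
E
```

```text
t 5.30 shift cm [0.11 0.26 0.13] turn -0.002 rpy [-3.141e+00 -1.000e-03 -2.946e+00] j [ 0.31  0.58  1.56 -0.    1.01 -1.46]
[0.53042193 0.28391918 0.15676461] 29.992069574072957
```

View pics/c2.png

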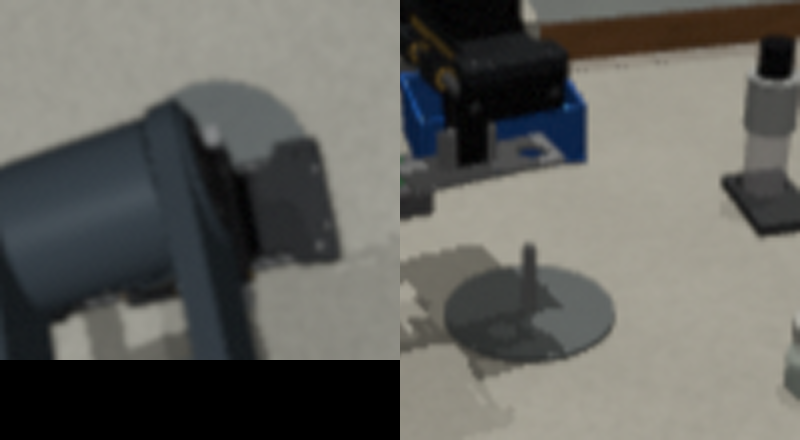

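```bash
python3 - <<'E'
from h import *
z=observe()["ee_pos"][2]
print("eye",ray("side",(302.9,127.6),z-.0045),"pin top (side)",ray("side",(302.1,150.6),.067),ray("side",(302.0,167),.006))
E
```

```text
eye [0.58283654 0.28937339 0.15226461] pin top (side) [0.58258418 0.29921175 0.067     ] [0.58179706 0.29821035 0.006     ]
```

```bash
python3 - <<'E'
from h import *
np.set_printoptions(linewidth=220)
b=np.load("side2.npy").astype(int)
print("cols 292-320");print((b[118:138,292:320,2]-b[118:138,292:320,0]));print(b[118:138,292:320].sum(2)//3)
z=observe()["ee_pos"][2]
# predicted corners/eye if eye at kin pred, yaw 11.6
u=np.array([np.cos(.2025),np.sin(.2025)]);v=np.array([-u[1],u[0]]);e=np.array([.5822,.2947])
for n,o in(("eye",0*u),("c+",.018*u+.022*v),("c-",.018*u-.022*v)): print(n,proj("side",[*(e+o),z-.0045]))
E
```

```text
cols 292-320
[[  0   2   2   1   1   5   5   8  11  18  28  31  49  47  45  44  49  52  55  59  60  58  60  47  20 -14 -16 -16]
 [ -1   2   9  13  19  25  26  35  43  47  52  50  59  57  57  53  57  54  58  58  58  59  57  49  20 -14 -15 -15]
 [  1  11  35  45  49  50  52  53  55  58  56  59  58  58  60  58  59  58  60  59  58  57  58  50  20 -13 -16 -16]
 [  0   6  45  58  57  57  58  58  61  56  57  57  58  59  58  61  56  56  57  59  59  60  58  48  18 -14 -16 -16]
 [  0   3  47  61  58  60  61  60  59  58  51  49  46  50  55  60  57  60  58  59  57  60  58  50  17 -15 -16 -16]
 [  0   4  43  56  59  58  53  51  47  43  30  26  19  26  45  59  56  59  57  59  60  61  58  49  19 -14 -16 -16]
 [ -1   3  35  46  44  39  31  20  12  11   9   6   3   6  24  45  58  59  59  60  59  57  57  49  18 -14 -15 -16]
 [  0   1  16  10  10  10   7   3   0   0   1   0  -1   0   5  24  45  59  59  59  58  58  57  47  17 -15 -15 -17]
 [ -1   0   3   0   0  -1  -1  -1   1   2   2   1   0   0   1   6  24  47  56  60  60  57  59  47  18 -14 -16 -16]
 [  0  -1   0  -2   0  -1  -2   2  18  30  32  31  2
[... 2908 characters left out ...]
9 151 152 155 156 157 158 158]
 [ 61  64  63  68  77  86  99 120 134 138 142 143 146 150 151 154 154 156 156 155 155 155 156 156 156 157 157 157]
 [ 87 101 105 121 137 141 143 148 154 155 155 156 155 156 156 157 156 157 156 156 155 155 155 155 157 157 157 156]
 [138 143 144 150 157 158 157 157 157 158 159 158 157 157 156 156 155 156 156 155 155 155 155 156 158 157 157 157]
 [155 156 157 158 158 159 158 158 158 159 160 159 157 157 156 156 157 157 158 157 155 155 156 156 156 156 157 157]
 [157 158 157 157 157 157 158 158 158 159 159 158 156 156 155 155 156 156 157 156 155 156 156 156 155 155 156 156]]
eye [302.25692924 126.82922588]
c+ [304.40267689 122.69735463]
c- [310.88631732 128.71066712]
```

Request:
move_arm(targets=[[[0.05, 0.55, 0], [0, 0, 0]], [[0.05, 0.55, 3], [0, 0, 0]], [[0.05, 0.55, 6], [0, 0, 0]], [[0.05, 0.55, 7], [0, 0, 0]], [[0.05, 0.55, 7.5], [0, 0, 0]], [[0.05, 0.55, 7.5], [0, 0, 0]]])

```text
t: 6.0
ee_pos: [0.5289, 0.2908, 0.0818]
orientation: [3.142, 0.0, -2.945]
wrist_force: [-0.5, 0.2, -2.4]
width: 0.0097
grasp_force: 30.0
```

Request:
move_arm(targets=[[[0, 0, 0.5], [0, 0, 0]], [[0, 0, 1], [0, 0, 0]], [[0, 0, 1.5], [0, 0, 0]], [[0, 0, 1.5], [0, 0, 0]]])

```text
t: 6.4
ee_pos: [0.5282, 0.2906, 0.0662]
orientation: [-3.141, -0.001, -2.944]
wrist_force: [-0.4, -0.7, -1.9]
width: 0.0094
grasp_force: 30.0
```

```bash
python3 - <<'E'
from h import *
im=viewer.capture("side"); cv2.imwrite("pics/c3.png",cv2.resize(im[100:200,240:360,::-1],(720,600),interpolation=cv2.INTER_CUBIC))
s=observe();print(s["ee_pos"],s["wrist_force"],s["ft_torque"],s["orientation"])
E
```

```text
[0.52836576 0.29068735 0.06643522] [ 0.74695283  0.26432273 -1.58660479] [0.04630071 0.0731821  0.00397472] [-3.14150290e+00 -6.47213959e-04 -2.94436806e+00]
```

View pics/c3.png

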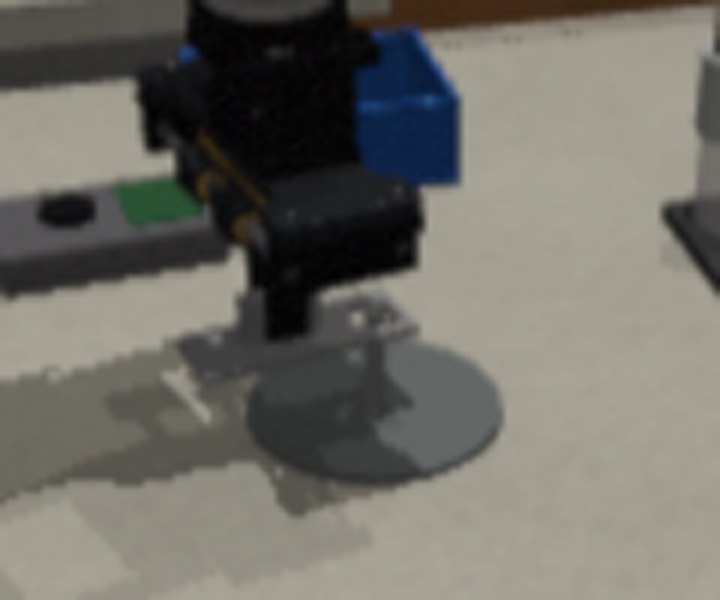

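The pin tip shows in the eye at about crop (378,315), with no contact force. Descend along the pin.

Request:
move_arm(targets=[[[0, 0, 0.8], [0, 0, 0]], [[0, 0, 1.6], [0, 0, 0]], [[0, 0, 2.2], [0, 0, 0]], [[0, 0, 2.2], [0, 0, 0]]])

```text
t: 6.85
ee_pos: [0.5277, 0.2904, 0.0433]
orientation: [-3.141, -0.003, -2.944]
wrist_force: [-0.6, -0.1, -2.6]
width: 0.0102
grasp_force: 30.0
```

Request:
move_arm(targets=[[[0, 0, 0.8], [0, 0, 0]], [[0, 0, 1.6], [0, 0, 0]], [[0, 0, 2.2], [0, 0, 0]], [[0, 0, 2.5], [0, 0, 0]], [[0, 0, 2.5], [0, 0, 0]]])

```text
t: 7.35
ee_pos: [0.5282, 0.2906, 0.019]
orientation: [-3.141, -0.001, -2.944]
wrist_force: [-0.7, -0.1, -1.1]
width: 0.0097
grasp_force: 30.0
```

Request:
move_arm(targets=[[[0, 0, 0.2], [0, 0, 0]], [[0, 0, 0.4], [0, 0, 0]], [[0, 0, 0.4], [0, 0, 0]], [[0, 0, 0.4], [0, 0, 0]]])

```text
t: 7.75
ee_pos: [0.5287, 0.2908, 0.0158]
orientation: [3.142, 0.0, -2.944]
wrist_force: [0.3, -1.6, -3.2]
width: 0.0103
grasp_force: 30.0
```

Request:
move_arm(targets=[[[0, 0, 0.1], [0, 0, 0]], [[0, 0, 0.2], [0, 0, 0]], [[0, 0, 0.2], [0, 0, 0]], [[0, 0, 0.2], [0, 0, 0]]])

```text
t: 8.15
ee_pos: [0.5287, 0.2908, 0.0156]
orientation: [-3.142, 0.001, -2.944]
wrist_force: [-2.2, -1.8, 9.4]
width: 0.0098
grasp_force: 30.0
```

Contact on the base. Release (tips stay above the plate), then rise.

Request:
move_arm(targets=[[[0, 0, -0.2], [0, 0, 0]], [[0, 0, -0.2], [0, 0, 0]], [[0, 0, -0.2], [0, 0, 0]], [[0, 0, -0.2], [0, 0, 0]], [[0, 0, -0.2], [0, 0, 0]], [[0, 0, -3], [0, 0, 0]], [[0, 0, -7], [0, 0, 0]], [[0, 0, -12], [0, 0, 0]], [[0, 0, -14], [0, 0, 0]], [[0, 0, -14], [0, 0, 0]]], gripper=5)

```text
t: 9.15
ee_pos: [0.5312, 0.2917, 0.1576]
orientation: [3.141, 0.008, -2.944]
wrist_force: [0.2, 0.9, -0.4]
width: 0.05
grasp_force: 0.0
```

```bash
python3 - <<'E'
from h import *
np.set_printoptions(linewidth=220)
go(.568,-.239,.16,115)
for n in("side","top"):
    im=viewer.capture(n); np.save(f"{n}3.npy",im)
t=np.load("top3.npy")[205:265,335:405,::-1];s=np.load("side3.npy")[140:250,270:350,::-1]
a=cv2.resize(t,(420,360),interpolation=cv2.INTER_CUBIC);b=cv2.resize(s,(380,522),interpolation=cv2.INTER_CUBIC)
im=np.zeros((522,800,3),np.uint8);im[:360,:420]=a;im[:,420:]=b;cv2.imwrite("pics/c4.png",im)
E
```

```text
t 9.15 shift cm [  6.79 -52.76  -0.24] turn 1.332 rpy [ 3.141  0.008 -2.944] j [ 0.32  0.58  1.55  0.    1.01 -1.45]
```

View pics/c4.png

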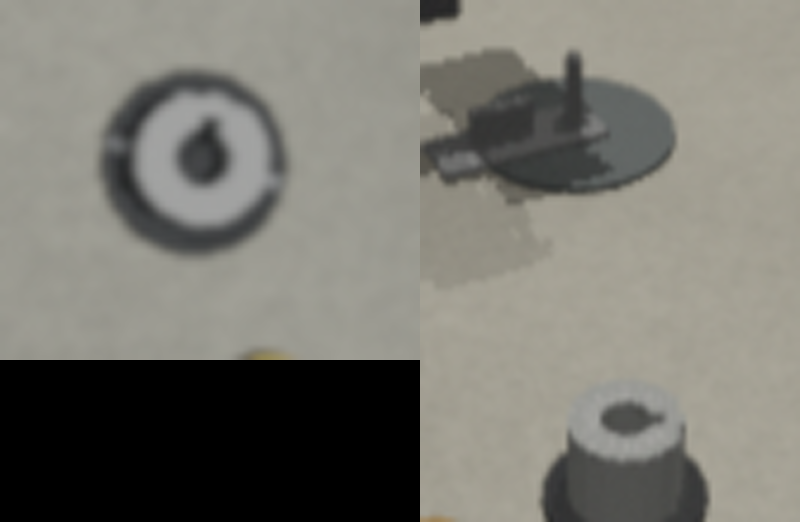

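The gauge lies on the post's base with the pin through its eye. The hub's bore shows at top-crop (203,158), with the keyway pointing up and slightly right at (212,127). Now I measure the hub axis and the keyway angle.

```bash
python3 - <<'E'
from h import *
for n,r in(("top",(335,205,405,265)),("side",(295,215,335,245))):
    im=np.load(n+"3.npy").astype(float).mean(2);x0,y0,x1,y1=r;k=8
    c=cv2.resize(im[y0:y1,x0:x1],None,fx=k,fy=k,interpolation=cv2.INTER_CUBIC)
    thr=(120 if n=="top" else 130)
    print(n,np.percentile(c,[5,25,50,75,95,99]).round())
    if n=="top": m=(c>np.percentile(c,97)-18)
    else: m=(c>115)
    # restrict near expected hub in world
    yy,xx=np.mgrid[0:c.shape[0],0:c.shape[1]]
    u=(xx+.5)/k-.5+x0;v=(yy+.5)/k-.5+y0
    p=P[n];d=np.stack([(u-p["cx"])/p["fx"],(v-p["cy"])/p["fy"],np.ones_like(u)],-1)@p["R"];C=-p["R"].T@p["t"]
    w=C+d*((.06-C[2])/d[...,2])[...,None]; X,Y=w[...,0],w[...,1]
    h0=ray("top",(335+203/6-.4,205+158/6-.4),.06) ; print("bore guess",h0)
    c0=h0[:2]
    for it in range(6):
        rr=np.hypot(X-c0[0],Y-c0[1])
        dark=(c<np.median(c[(rr>.018)&(rr<.026)])*.75)&(rr<.0145)  # bore
        c0=np.array([X[dark].mean(),Y[dark].mean()])
    rr=np.hypot(X-c0[0],Y-c0[1]);th=np.arctan2(Y-c0[1],X-c0[0])
    a=(rr>.0148)&(rr<.019);wt=np.clip(np.percentile(c[a],70)*.95-c[a],0,None)
    print(n,"bore",c0,"r",np.sqrt(dark.sum()/np.pi)*np.sqrt(abs(np.diff(X,axis=0).mean()*np.diff(Y,axis=1).mean()) if n=="top" else 1e-6),"keyway deg",np.degrees(np.angle((wt*np.exp(1j*th[a])).sum())),"conc",abs((wt*np.exp(1j*th[a])).sum())/wt.sum())
    # rim circle
    mb=(c>np.median(c[(rr>.02)&(rr<.026)])*.88)&(rr<.034)
    k2=max(cv2.findContours(mb.astype(np.uint8),cv2.RETR_EXTERNAL,cv2.CHAIN_APPROX_NONE)[0],key=cv2.contourArea)[:,0]
    W=np.c_[X[k2[:,1],k2[:,0]],Y[k2[:,1],k2[:,0]]].astype(np.float32);print("rim",cv2.fitEllipse(W))
print(tuple(observe()["ee_pos"]))
E
```

```text
top [ 78. 149. 151. 153. 156. 162.]
bore guess [ 0.51914879 -0.05106188  0.06      ]
top bore [ 0.51996815 -0.0512522 ] r 0.013031738188155416 keyway deg -14.720183057550937 conc 0.7888089062918234
rim ((0.5188893675804138, -0.05109997093677521), (0.056566882878541946, 0.0577990859746933), 168.8112335205078)
side [ 69.  83. 154. 158. 160. 162.]
bore guess [ 0.51914879 -0.05106188  0.06      ]
side bore [ 0.521736   -0.04934264] r 0.035043395110877375 keyway deg -13.311312718424404 conc 0.8560323545801021
rim ((0.5221967697143555, -0.04652007669210434), (0.06166921555995941, 0.06642862409353256), 77.77246856689453)
(np.float64(0.5283113278606699), np.float64(0.2906398234232577), np.float64(0.15361140843667406))
```

Request:
move_arm(targets=[[[6.8, -52.8, 0], [0, 0, 1.332]], [[6.8, -52.8, 0], [0, 0, 1.332]], [[6.8, -52.8, 0], [0, 0, 1.332]], [[6.8, -52.8, 0], [0, 0, 1.332]], [[6.8, -52.8, 0], [0, 0, 1.332]], [[6.8, -52.8, 0], [0, 0, 1.332]], [[6.8, -52.8, 0], [0, 0, 1.332]], [[6.8, -52.8, 0], [0, 0, 1.332]], [[6.8, -52.8, 0], [0, 0, 1.332]], [[6.8, -52.8, 0], [0, 0, 1.332]], [[6.8, -52.8, 0], [0, 0, 1.332]], [[6.8, -52.8, 0], [0, 0, 1.332]]], gripper=6)

```text
t: 10.45
ee_pos: [0.5649, -0.2452, 0.1513]
orientation: [-3.14, -0.0, 2.001]
wrist_force: [0.4, -0.0, -0.1]
width: 0.06
grasp_force: 0.0
```

Request:
move_arm(targets=[[[0, 0, 0], [0, 0, 0]], [[0, 0, 0], [0, 0, 0]]])

```text
t: 10.65
ee_pos: [0.5642, -0.2385, 0.1521]
orientation: [-3.14, -0.004, 2.008]
wrist_force: [0.1, -0.1, -0.4]
width: 0.0598
grasp_force: 0.0
```

```bash
python3 -c "
from h import *
go(.568,-.239,.0625,115)"
```

```text
t 10.65 shift cm [-0.2   0.32  8.96] turn 0.0 rpy [-3.14  -0.004  2.008] j [-0.58  0.6   1.53  0.    1.02 -1.02]
```

Request:
move_arm(targets=[[[-0.2, 0.3, 2], [0, 0, 0]], [[-0.2, 0.3, 5], [0, 0, 0]], [[-0.2, 0.3, 7.5], [0, 0, 0]], [[-0.2, 0.3, 8.7], [0, 0, 0]], [[-0.2, 0.3, 8.7], [0, 0, 0]], [[-0.2, 0.3, 8.7], [0, 0, 0]]])

```text
t: 11.25
ee_pos: [0.5694, -0.2403, 0.0672]
orientation: [3.141, 0.0, 2.008]
wrist_force: [-0.7, -0.3, 0.7]
width: 0.0599
grasp_force: 0.0
```

```bash
python3 -c "
from h import *
go(.568,-.239,.0625,115);print(observe()['wrist_force'])"
```

```text
t 11.25 shift cm [ 0.18 -0.07  0.47] turn 0.001 rpy [3.141 0.    2.008] j [-0.58  0.72  1.57  0.    0.85 -1.02]
[-0.72327241 -0.30030376  0.72440356]
```

Request:
move_arm(targets=[[[0.1, -0.05, 0.3], [0, 0, 0]], [[0.1, -0.05, 0.3], [0, 0, 0]], [[0.1, -0.05, 0.3], [0, 0, 0]]])

```text
t: 11.55
ee_pos: [0.5684, -0.2404, 0.0645]
orientation: [3.141, 0.001, 2.007]
wrist_force: [-0.8, 0.5, -0.5]
width: 0.0599
grasp_force: 0.0
```

Request:
move_arm(targets=[[[0, 0, 0], [0, 0, 0]], [[0, 0, 0], [0, 0, 0]], [[0, 0, 0], [0, 0, 0]], [[0, 0, 0], [0, 0, 0]], [[0, 0, 0], [0, 0, 0]], [[0, 0, 0], [0, 0, 0]], [[0, 0, 0], [0, 0, 0]]], gripper=0)

```text
t: 12.25
ee_pos: [0.5683, -0.2402, 0.0637]
orientation: [3.141, 0.0, 2.007]
wrist_force: [0.4, 0.7, -0.7]
width: 0.026
grasp_force: 30.0
```

Request:
move_arm(targets=[[[0, 0, -1], [0, 0, 0]], [[0, 0, -4], [0, 0, 0]], [[0, 0, -7], [0, 0, 0]], [[0, 0, -8.5], [0, 0, 0]], [[0, 0, -8.5], [0, 0, 0]], [[0, 0, -8.5], [0, 0, 0]]])

```text
t: 12.85
ee_pos: [0.5676, -0.2399, 0.1486]
orientation: [-3.141, -0.0, 2.007]
wrist_force: [-0.4, 0.0, -2.0]
width: 0.0263
grasp_force: 30.0
```

```bash
python3 -c "
from h import *
go(.5195,-.051,.145,115-39.3);print(observe()['wrist_force'],observe()['ee_pos'])"
```

```text
t 12.85 shift cm [19.16  3.62  0.36] turn 0.686 rpy [-3.141 -0.     2.007] j [-0.58  0.6   1.52 -0.    1.01 -1.02]
[-0.40223315  0.03547132 -2.02172415] [ 0.56757572 -0.23993538  0.14864772]
```

Request:
move_arm(targets=[[[2, 0.5, 0], [0, 0, 0.1]], [[5.5, 1, 0], [0, 0, 0.22]], [[9.5, 2, 0], [0, 0, 0.35]], [[13.5, 2.6, 0], [0, 0, 0.48]], [[17, 3.2, 0], [0, 0, 0.6]], [[19.2, 3.6, 0.3], [0, 0, 0.686]], [[19.2, 3.6, 0.3], [0, 0, 0.686]], [[19.2, 3.6, 0.3], [0, 0, 0.686]], [[19.2, 3.6, 0.3], [0, 0, 0.686]], [[19.2, 3.6, 0.3], [0, 0, 0.686]]])

```text
t: 13.85
ee_pos: [0.5201, -0.0521, 0.1455]
orientation: [3.141, 0.0, 1.32]
wrist_force: [-0.4, 0.6, -1.5]
width: 0.0255
grasp_force: 30.0
```

```bash
python3 - <<'E'
from h import *
go(.5195,-.051,.145,75.7)
s=observe();print(s["ee_pos"])
for n in("side","top"):
    im=viewer.capture(n); np.save(f"{n}4.npy",im)
s=np.load("side4.npy")[165:255,275:365,::-1]
cv2.imwrite("pics/c5.png",cv2.resize(s,(600,600),interpolation=cv2.INTER_CUBIC))
E
```

```text
t 13.85 shift cm [ 0.09 -0.09  0.05] turn -0.001 rpy [3.141 0.    1.32 ] j [-0.31  0.5   1.76 -0.    0.87 -0.06]
[ 0.52010644 -0.05208259  0.14546304]
```

View pics/c5.png

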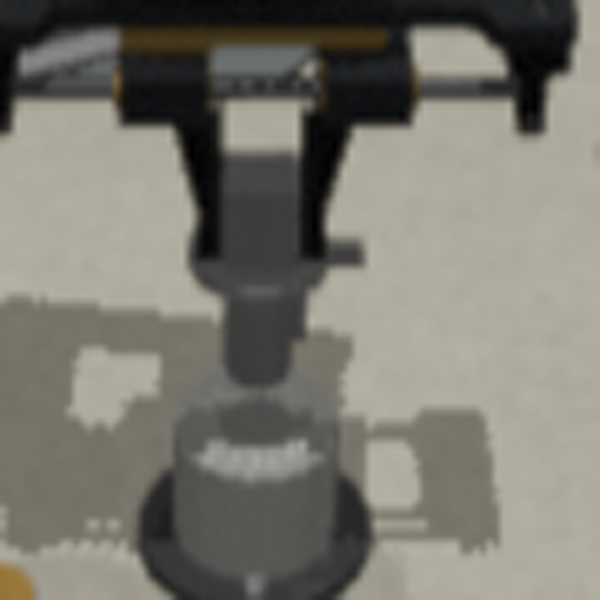

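The spindle is gripped upright with its nose to the right (crop 345,252), and the shaft's lower end at crop (258,385) is over the hub's mouth at (255,425). I compare the mid-columns of shaft and hub numerically.

```bash
python3 - <<'E'
from h import *
g=np.load("side4.npy").astype(float).mean(2)
def edges(row,a,b,thr):
    r=g[row];m=None
    x=np.arange(a,b);v=r[a:b]
    i=np.where(v<thr)[0];l,h=i[0],i[-1]
    L=x[l]-(thr-v[l])/(v[l-1]-v[l]); H=x[h]+(thr-v[h])/(v[h+1]-v[h]);return round(L,2),round(H,2)
for row in range(214,224): print(row,g[row,304:324].astype(int))
for row in range(232,246,3): print(row,g[row,296:330].astype(int))
s=(.5201,-.0521)
for z in(.11,.1,.09,.086): print(z,proj("side",(*s,z)))
for z in(.06,.05,.03): print(z,"hub",proj("side",(.5195,-.051,z)),proj("side",(.5215,-.051,z)))
E
```

```text
214 [114 115 114 113  88  63  60  60  60  61  62  61  60  59  58  61  78 135
 137 136]
215 [114 115 115 112  89  63  59  60  59  61  61  61  60  58  60  66  77 113
 115 114]
216 [115 116 115 113  88  62  59  59  60  60  62  61  60  59  71  98 103 113
 114 112]
217 [115 115 114 111  87  62  59  59  59  60  60  61  61  59  75 109 113 115
 115 114]
218 [114 114 113 110  86  62  59  59  59  61  61  61  61  59  76 110 114 115
 114 113]
219 [114 113 113 110  88  62  59  60  60  60  61  60  59  60  78 110 114 114
 112 111]
220 [112 112 112 111 103  68  60  59  59  59  61  61  59  62  90 110 114 114
 113 113]
221 [113 111 109 109 107  81  64  60  60  59  61  60  61  69 101 109 111 113
 114 112]
222 [111 108 108 109 107 100  84  68  64  65  66  68  81  96 110 110 109 110
 111 112]
223 [109 108 109 116 111 109 106 100  92  92  88  99 102 110 114 110 111 109
 111 111]
232 [112 111 110 112 110  81  88  89  92 104 144 150 145 135 140 134 138 139
 134 139 140 142 161 154 152 105  94  90  90  90 112 112 113 123]
235 [115 114 108  90  77  74  78  81  86 106 113 127 141 146 144 144 150 151
 146 150 147 144 140 128 123 100  85  84  83  78  98 110 115 125]
238 [108  77  47  39  44  72  79  80  81  84  84  84  85  87  88  88  89  88
  86  86  87  87  85  85  84  82  81  82  80  59  43  44  66 118]
241 [57 40 39 34 39 70 79 81 81 84 84 85 84 86 86 86 86 86 86 85 84 85 84 85
 83 82 82 81 79 55 42 40 39 50]
244 [47 38 34 30 37 64 78 80 80 84 84 84 86 86 86 85 86 86 86 87 85 85 84 84
 82 82 81 81 68 50 41 42 40 42]
0.11 [313.18819644 212.78428279]
0.1 [313.12380674 216.04390898]
0.09 [313.0603131  219.25817374]
0.086 [313.03516236 220.53138997]
0.06 hub [312.51332323 228.38168546] [313.31082562 228.23831052]
0.05 hub [312.45572636 231.42303032] [313.24786698 231.27903772]
0.03 hub [312.34283906 237.38393034] [313.12446957 237.23878983]
```

Side columns: shaft 313.13, hub 312.7 at its own height. Sideways alignment is within about 0.5 mm. Shift 1 mm along y and lower to feel for the mouth.

Request:
move_arm(targets=[[[0.1, 0, 1], [0, 0, 0]], [[0.1, 0, 2], [0, 0, 0]], [[0.1, 0, 2.3], [0, 0, 0]], [[0.1, 0, 2.5], [0, 0, 0]], [[0.1, 0, 2.7], [0, 0, 0]], [[0.1, 0, 2.9], [0, 0, 0]], [[0.1, 0, 2.9], [0, 0, 0]]])

```text
t: 14.65
ee_pos: [0.52, -0.05, 0.1166]
orientation: [3.141, 0.0, 1.321]
wrist_force: [0.2, -0.7, -2.4]
width: 0.0259
grasp_force: 30.0
```

Request:
move_arm(targets=[[[0, 0, 0.2], [0, 0, 0]], [[0, 0, 0.4], [0, 0, 0]], [[0, 0, 0.6], [0, 0, 0]], [[0, 0, 0.6], [0, 0, 0]]])

```text
t: 15.05
ee_pos: [0.5199, -0.05, 0.1104]
orientation: [-3.142, 0.0, 1.321]
wrist_force: [-0.7, 0.2, -1.9]
width: 0.0256
grasp_force: 30.0
```

Request:
move_arm(targets=[[[0, 0, 0.2], [0, 0, 0]], [[0, 0, 0.4], [0, 0, 0]], [[0, 0, 0.6], [0, 0, 0]], [[0, 0, 0.8], [0, 0, 0]], [[0, 0, 1.0], [0, 0, 0]], [[0, 0, 1.0], [0, 0, 0]]])

```text
t: 15.65
ee_pos: [0.5199, -0.05, 0.1004]
orientation: [-3.141, 0.0, 1.321]
wrist_force: [-0.7, -0.2, -2.8]
width: 0.0256
grasp_force: 30.0
```

The key seems to have entered the keyway with no force. Continue.

Request:
move_arm(targets=[[[0, 0, 0.2], [0, 0, 0]], [[0, 0, 0.4], [0, 0, 0]], [[0, 0, 0.6], [0, 0, 0]], [[0, 0, 0.8], [0, 0, 0]], [[0, 0, 1.0], [0, 0, 0]], [[0, 0, 1.0], [0, 0, 0]]])

```text
t: 16.25
ee_pos: [0.5199, -0.05, 0.0904]
orientation: [-3.141, 0.0, 1.321]
wrist_force: [0.1, -0.7, -1.4]
width: 0.0256
grasp_force: 30.0
```

Request:
move_arm(targets=[[[0, 0, 0.2], [0, 0, 0]], [[0, 0, 0.4], [0, 0, 0]], [[0, 0, 0.6], [0, 0, 0]], [[0, 0, 0.8], [0, 0, 0]], [[0, 0, 1.0], [0, 0, 0]], [[0, 0, 1.0], [0, 0, 0]]])

```text
t: 16.85
ee_pos: [0.5199, -0.05, 0.0804]
orientation: [-3.141, 0.0, 1.321]
wrist_force: [-0.4, -1.0, -2.2]
width: 0.0255
grasp_force: 30.0
```

Request:
move_arm(targets=[[[0, 0, 0.2], [0, 0, 0]], [[0, 0, 0.4], [0, 0, 0]], [[0, 0, 0.6], [0, 0, 0]], [[0, 0, 0.7], [0, 0, 0]], [[0, 0, 0.7], [0, 0, 0]]])

```text
t: 17.35
ee_pos: [0.5199, -0.05, 0.0739]
orientation: [3.141, 0.0, 1.321]
wrist_force: [-1.6, -0.4, 2.6]
width: 0.0262
grasp_force: 30.0
```

Request:
move_arm(targets=[[[0, 0, 0.2], [0, 0, 0]], [[0, 0, 0.3], [0, 0, 0]], [[0, 0, 0.4], [0, 0, 0]], [[0, 0, 0.4], [0, 0, 0]]])

```text
t: 17.75
ee_pos: [0.5199, -0.05, 0.0698]
orientation: [3.141, 0.0, 1.321]
wrist_force: [-1.5, -0.2, 4.8]
width: 0.026
grasp_force: 30.0
```

Request:
move_arm(targets=[[[0, 0, 0.1], [0, 0, 0]], [[0, 0, 0.2], [0, 0, 0]], [[0, 0, 0.2], [0, 0, 0]]])

```text
t: 18.05
ee_pos: [0.52, -0.05, 0.0696]
orientation: [3.141, 0.0, 1.321]
wrist_force: [-4.1, -0.5, 18.8]
width: 0.0259
grasp_force: 30.0
```

Request:
move_arm(targets=[[[0, 0, 0], [0, 0, 0]], [[0, 0, 0], [0, 0, 0]], [[0, 0, 0], [0, 0, 0]], [[0, 0, 0], [0, 0, 0]], [[0, 0, 0], [0, 0, 0]]])

```text
t: 18.55
ee_pos: [0.5199, -0.05, 0.0696]
orientation: [3.141, 0.0, 1.321]
wrist_force: [-3.4, -0.5, 18.7]
width: 0.0259
grasp_force: 30.0
```

```bash
python3 - <<'E'
from h import *
s=observe();print(s["ee_pos"],s["wrist_force"],s["ft_torque"])
g=viewer.capture("side").astype(float).mean(2)
print("collar/hub column",g[205:250,313].astype(int))
print("collar-bottom/hub-top rows",proj("side",(.520,-.05,.066)),proj("side",(.520,-.05,.06)),"parked gauge still:",abs(g[150:185,275:320]-np.load("side3.npy").astype(float).mean(2)[150:185,275:320]).mean())
E
```

```text
[ 0.51993473 -0.05003137  0.06957848] [-3.36758004 -0.51694446 18.69388841] [-0.14470042  0.82489345 -0.04785031]
collar/hub column [ 78  67 105 158 171 172 170 146 102  73  70  70  71  71  68  63  60  60
  61  61  61  62  61  61  64  69  76 103  88  84 128 128 103  88  86  87
  87  87  87  87  87  86  86  86  88]
collar-bottom/hub-top rows [312.63703242 226.22989128] [312.60176813 228.07410358] parked gauge still: 67.39089947089947
```

```bash
python3 - <<'E'
from h import *
a=viewer.capture("top").astype(float).mean(2);o=np.load("top0.npy").astype(float).mean(2)
d=(abs(a-o)>12)[185:262,205:300].astype(np.uint8)
k=[c for c in cv2.findContours(d,cv2.RETR_EXTERNAL,cv2.CHAIN_APPROX_NONE)[0] if cv2.contourArea(c)>40]
for c in k: print(cv2.minAreaRect(c+[205,185]),cv2.contourArea(c))
u=np.array([np.cos(.2),np.sin(.2)]);e=np.array([.580,.297]);print([proj("top",[*(e+t*u),.011]).round(1) for t in(-.102,-.042,.018)])
print(observe()["t"],observe()["wrist_force"])
E
```

```text
((279.5, 255.0), (12.0, 39.0), 90.0) 318.5
((252.0, 223.0), (76.0, 94.0), 90.0) 6699.0
[array([251.6, 248.4]), array([247.2, 227.7]), array([242.7, 207.2])]
18.65 [-3.21914747 -1.04003509 18.38736809]
```

```bash
python3 -c "
from station import workorder
print(workorder.sign_off())"
```

```text
the job is handed in; nothing more can be done
None
```

The job is handed in at about 18.7 s: the gauge was seen flat on the post's base after release (a last re-check was inconclusive), and the spindle is keyed into the hub and held pressed home at about 19 N, with its collar at the expected seated height.

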